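# Put the hole saws back on their tray in order of size

### The job

Put the four loose hole saws back on the black hole-saw tray, teeth down, one over each post, in order of diameter: the smallest on the post next to the arbor, the largest on the post farthest from it. Set each one down centred over its post, do not drop it, and leave all four standing flat on the tray floor.

Things in the scene. Friction and masses are not known exactly. Their poses are not given: they have to be found in the camera images.
- saw_32: steel hole saw of 32 mm outside diameter: a plain round cup 42 mm high, standing teeth (open mouth) down with its flat closed cap up; wall 2 mm (so 28 mm inside), cap 5 mm thick with a 16 mm hole in its middle, so it clears a post up to 37 mm high inside it; 60 g or so. Origin at the centre of its toothed lower rim, z up; the yaw has no meaning.
- saw_41: steel hole saw of 41 mm outside diameter: a plain round cup 42 mm high, standing teeth (open mouth) down with its flat closed cap up; wall 2 mm (so 37 mm inside), cap 5 mm thick with a 16 mm hole in its middle, so it clears a post up to 37 mm high inside it; 80 g or so. Origin at the centre of its toothed lower rim, z up; the yaw has no meaning.
- saw_51: steel hole saw of 51 mm outside diameter: a plain round cup 42 mm high, standing teeth (open mouth) down with its flat closed cap up; wall 2 mm (so 47 mm inside), cap 5 mm thick with a 16 mm hole in its middle, so it clears a post up to 37 mm high inside it; 110 g or so. Origin at the centre of its toothed lower rim, z up; the yaw has no meaning.
- saw_60: steel hole saw of 60 mm outside diameter: a plain round cup 42 mm high, standing teeth (open mouth) down with its flat closed cap up; wall 2 mm (so 56 mm inside), cap 5 mm thick with a 16 mm hole in its middle, so it clears a post up to 37 mm high inside it; 140 g or so. Origin at the centre of its toothed lower rim, z up; the yaw has no meaning.
- tray: fixed black plastic hole-saw tray, 390 x 110 mm, floor 6 mm thick with a rim 10 mm high (both above the shelf board). Origin at the centre of its underside; its long side is its y axis. Four posts stand in a row on its long middle line, 75 mm apart; across one end lies the arbor, across the other end a thin spare pilot drill and hex key. Which of the two ends has the arbor varies.
- post_a: one of four identical fixed aluminium posts standing on the tray floor, 11 mm in diameter, 24 mm high with a tapered tip. Origin at its foot, on the tray floor (6 mm above the shelf board). The letters say nothing about the place: which of the four positions in the row it has varies.
- post_b: one of four identical fixed aluminium posts standing on the tray floor, 11 mm in diameter, 24 mm high with a tapered tip. Origin at its foot, on the tray floor (6 mm above the shelf board). The letters say nothing about the place: which of the four positions in the row it has varies.
- post_c: one of four identical fixed aluminium posts standing on the tray floor, 11 mm in diameter, 24 mm high with a tapered tip. Origin at its foot, on the tray floor (6 mm above the shelf board). The letters say nothing about the place: which of the four positions in the row it has varies.
- post_d: one of four identical fixed aluminium posts standing on the tray floor, 11 mm in diameter, 24 mm high with a tapered tip. Origin at its foot, on the tray floor (6 mm above the shelf board). The letters say nothing about the place: which of the four positions in the row it has varies.
- arbor: the fixed steel arbor (drill mandrel: hex shank, 28 mm collar, short pilot drill), 94 mm long and 29 mm high, lying across one end of the tray. Origin at its middle, on the tray floor, in line with the posts and 62 mm from the nearest; the other posts are 137, 212 and 287 mm from it.

How it is judged:
At the end, for the whole second after the job is handed in: All four hole saws stand flat (tilt under 0.08 rad) on the tray floor, each within 15 mm of the middle of a post that is inside it; counted from the arbor along the row their diameters are 32, 41, 51 and 60 mm; all are released and at rest (horizontal distance between saw_32 and arbor between 0.032 and 0.092 m and (horizontal distance between saw_32 and post_a below 0.015 m or horizontal distance between saw_32 and post_b below 0.015 m or horizontal distance between saw_32 and post_c below 0.015 m or horizontal distance between saw_32 and post_d below 0.015 m) and height (world z) of saw_32 between 0.003 and 0.009 m and angle between each of saw_32, saw_41, saw_51, saw_60's own z axis and vertical below 0.08 rad and linear speed of each of saw_32, saw_41, saw_51, saw_60 below 0.02 m/s and angular speed of each of saw_32, saw_41, saw_51, saw_60 below 0.15 rad/s and horizontal distance between saw_41 and arbor between 0.107 and 0.167 m and (horizontal distance between saw_41 and post_a below 0.015 m or horizontal distance between saw_41 and post_b below 0.015 m or horizontal distance between saw_41 and post_c below 0.015 m or horizontal distance between saw_41 and post_d below 0.015 m) and height (world z) of saw_41 between 0.003 and 0.009 m and horizontal distance between saw_51 and arbor between 0.182 and 0.242 m and (horizontal distance between saw_51 and post_a below 0.015 m or horizontal distance between saw_51 and post_b below 0.015 m or horizontal distance between saw_51 and post_c below 0.015 m or horizontal distance between saw_51 and post_d below 0.015 m) and height (world z) of saw_51 between 0.003 and 0.009 m and horizontal distance between saw_60 and arbor between 0.257 and 0.317 m and (horizontal distance between saw_60 and post_a below 0.015 m or horizontal distance between saw_60 and post_b below 0.015 m or horizontal distance between saw_60 and post_c below 0.015 m or horizontal distance between saw_60 and post_d below 0.015 m) and height (world z) of saw_60 between 0.003 and 0.009 m); the robot touches nothing.
It fails at once if a hole saw is dropped (it falls free at more than 0.7 m/s, about 25 mm of fall) ((linear speed of saw_32 above 0.7 m/s and contact force between saw_32 and the fingers below 0.01 N) or (linear speed of saw_41 above 0.7 m/s and contact force between saw_41 and the fingers below 0.01 N) or (linear speed of saw_51 above 0.7 m/s and contact force between saw_51 and the fingers below 0.01 N) or (linear speed of saw_60 above 0.7 m/s and contact force between saw_60 and the fingers below 0.01 N)).
It also fails if it takes over 90 s, if anything falls off the work surface, if the arm or the gripper's body presses on something with over 40 N, if the wrist force passes 120 N, or if a joint passes its speed limit or range.

### The arm

A 7-joint arm with a two-finger parallel gripper is mounted at the origin on the work surface. World frame = base frame: x ahead of the robot, y to its left, z up, the work surface at z = 0. Lengths are in m, angles in rad, forces in N, time in s.
With the tool pointing down it reaches from about 0.425 to 0.875 m from the base axis. Payload 8.4 kg.
Tool frame: the origin (TCP) lies on the centre line of the jaws, within the pads' length; the fingertips stand 8 mm ahead of it and the grasp point (between the pads) lies 11 mm behind it; z points along the fingers, y is the direction in which the jaws open and shut (so a half turn about z gives the same grasp; the last joint's range is limited). The gripper opens to 85 mm and grips with 20 to 120 N. Pads are 22 mm wide; open, the fingers measure 114 mm over their backs; the gripper's body (76 mm by 85 mm) begins 54 mm behind the grasp point. The pads swing forward as they close: fully open they stand 13 mm farther back than shut.
Start: joints at [-1.356, 0.333, 0.04, 1.465, -0.013, 1.343, -0.059], TCP at [0.201, 0.618, 0.239] pointing down, gripper open.
Joint ranges: [-2.58, 2.58], [-0.38, 2.09], [-1.3, 1.39], [0.25, 2.4], [-1.5, 4.64], [0.08, 2.09], [-2.65, 2.65]. Speed limits (rad/s): [2.22, 2.22, 2.79, 2.79, 3.14, 3.14, 3.14].

### API

Orientations are given as a unit quaternion [x, y, z, w].
In Python, from cell import bot gives the robot as it stands. The module is installed in compiled form; this text tells all that it offers.
- The arm moves only by the shell command python3 -m inch 'ROWS' [FORCE]. ROWS is JSON, a list of rows, each an object with "delta_pos": the shift along the tool's x, y, z in mm, a list of three; "yaw": the turn about the tool's z in degrees; "grip": the finger opening in mm, from 0 to 85.4. In form: [{"delta_pos": [tx, ty, tz], "yaw": yaw, "grip": grip}, ...]. A call has 1 to 20 rows; each row shifts and turns the commanded pose from where the row before left it, along the tool's axes as they then stand; what a row does not reach is not made up. A row lasts 1/12 s, in which the tool goes at most 41.7 mm and 7.16 degrees, less where a joint would pass 70% of its speed; a pose out of reach is approached as far as the arm can. A call is refused whole if a number of a shift passes 41.7 or a number of a turn 7.16, either way. A call with a gripper value outside its range is refused whole. The fingers move at their own pace and stop on an object; FORCE is the grip in N (left out, the last holds). Time passes only in rows, so rows that do not move let the fingers close. It gives the time, the measured TCP pose, the force and the opening at its end, in the units of the state.
- bot.sense(): the state, without advancing time (a new reading comes with each control period).
- bot.read_camera(name): name is "scene" or "top"; returns the picture (384x512x3 uint8, red, green, blue); there is no depth.
- bot.camera_info(name): a dict with "intrinsics" (3x3 intrinsics, pixels), "rvec" (rotation vector, rad) and "tvec" (3), from world to camera coordinates, as OpenCV has them. Camera axes: x right, y down, z forward; pixel columns grow to the right and rows downward; lengths in m; the calibration is good to about 2 mm. A picture is of the moment at which its call begins. camera_info takes no time and is no camera call.
- bot.finish_job(): hands the job in, once; it reports no verdict.
The state is a dict: "t": time; "joints": joint angles; "qvel": joint speeds; "joint_torque": joint torques, N m; "eef_pos": TCP position; "ee_rot": TCP orientation; "force": force on the tool from outside, world axes, zero at the start; "ft_torque": the same for the moment, N m; "gripper_width": opening from 0.0 (shut) to 1.0 (fully open).
Only numpy, scipy, OpenCV 4.12 (cv2) and the standard library are available. Lean on these libraries where they do the work, as an engineer would, in place of code of your own. Each camera call takes 0.05 s, during which the arm holds its last target.

## Working session

There is one attempt and no reset: what is moved stays moved. The work goes in short steps, Python scripts to look and compute and a shell command to move; the robot and the scene stay as the last step left them, time stands still between calls to the robot, and variables do not carry over. Pictures are saved under pics/ and viewed, and the job is handed in when it is done.

```bash
mkdir -p pics; python3 - <<'E'
from cell import bot
import cv2
s=bot.sense();print(s)
for n in("scene","top"):
    im=bot.read_camera(n);cv2.imwrite(f"pics/{n}0.png",im[:,:,::-1]);i=bot.camera_info(n);print(i)
E
```

```text
{'t': 0.0, 'joints': array([-1.35621426,  0.33388854,  0.03981034,  1.46627046, -0.01341854,
        1.34328768, -0.05847917]), 'qvel': array([-2.59978634e-03, -1.50691671e-03,  1.12858807e-04, -4.98487836e-04,
        4.18030022e-04,  9.23482274e-05, -1.59097105e-03]), 'joint_torque': array([-2.41116195e-04, -6.58538675e+01,  1.36503574e+00, -4.05584264e+01,
        1.65876659e-02,  1.22469873e-02,  1.68328404e-05]), 'eef_pos': array([0.20047495, 0.61784928, 0.23843522]), 'ee_rot': array([ 1.56218804e-01,  9.87722154e-01, -7.89378770e-04, -9.01608650e-05]), 'force': array([-0.43032661, -0.43817715,  0.03487089]), 'ft_torque': array([ 0.05615365,  0.02566742, -0.02110975]), 'gripper_width': 1.0028351599077179}
{'intrinsics': array([[371.1024271 ,   0.        , 252.16895642],
       [  0.        , 371.1024271 , 193.01081663],
       [  0.        ,   0.        ,   1.        ]]), 'rvec': array([ 2.02842253,  1.28142421, -0.52267237]), 'tvec': array([-0.24502068, -0.3108291 ,  1.18757674])}
{'intrinsics': array([[448.34254295,   0.        , 259.97029328],
       [  0.        , 448.34254295, 184.80466348],
       [  0.        ,   0.        ,   1.        ]]), 'rvec': array([ 2.20233033, -2.18500038,  0.01224937]), 'tvec': array([-0.0073502 ,  0.51711514,  0.96312757])}
```

View pics/scene0.png

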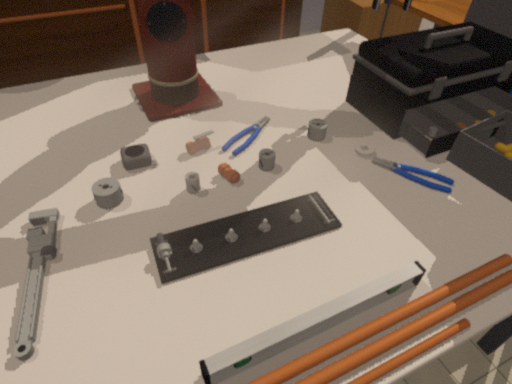

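View pics/top0.png

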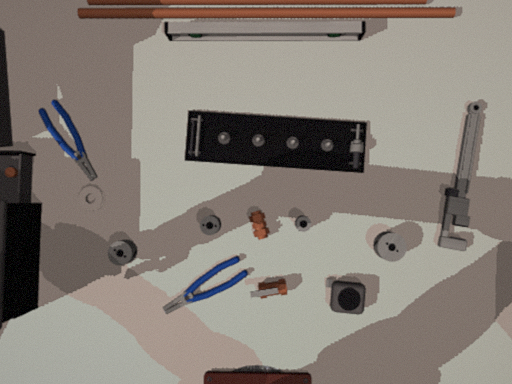

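Top view: arbor at right end of the tray (357,147), posts at (224..327, 138..145), saws at about (121,252), (209,225), (303,223), (390,246). I'll enlarge.

```bash
python3 - <<'E'
import cv2,numpy as np
im=cv2.imread("pics/top0.png")
def crop(cx,cy,w,h,k): return cv2.resize(im[cy-h//2:cy+h//2,cx-w//2:cx+w//2],None,fx=k,fy=k,interpolation=cv2.INTER_CUBIC)
g=np.zeros((600,800,3),np.uint8)
for i,(x,y) in enumerate([(121,252),(209,225),(303,223),(390,246)]):
    c=crop(x,y,50,36,8); r,q=divmod(i,2); g[r*300:r*300+288,q*400:q*400+400]=c
cv2.imwrite("pics/saws.png",g)
cv2.imwrite("pics/tray.png",crop(276,141,200,80,4))
E
```

```text
(no output)
```

View pics/saws.png

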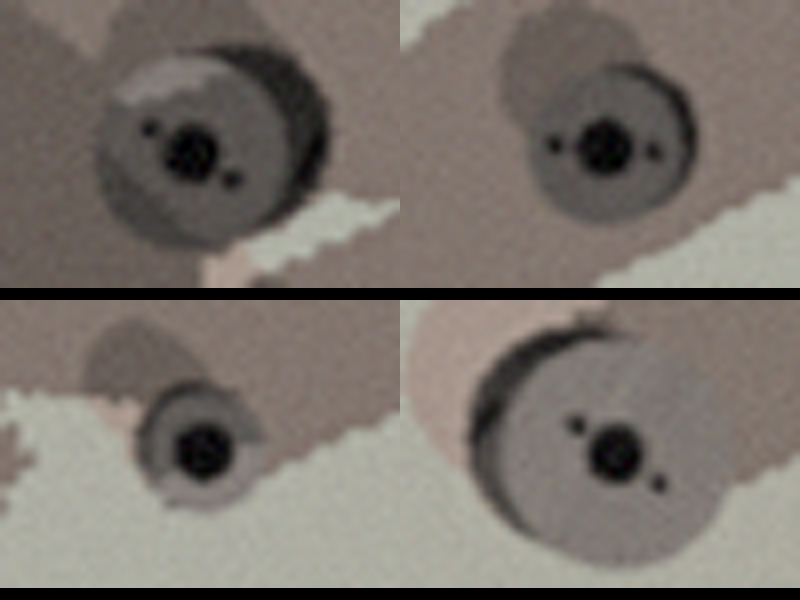

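View pics/tray.png

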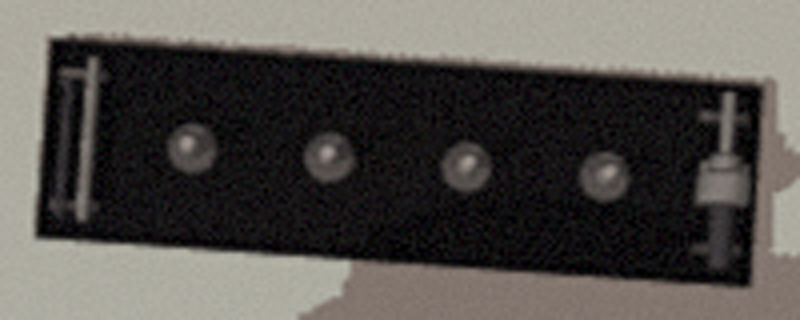

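```bash
cat > h.py <<'E'
import numpy as np,cv2
from cell import bot
def ray(cam,p):
    i=bot.camera_info(cam);R=cv2.Rodrigues(i["rvec"])[0];C=-R.T@i["tvec"]
    d=R.T@np.linalg.inv(i["intrinsics"])@np.array([p[0],p[1],1.]);return C,d
def back(cam,p,z):
    C,d=ray(cam,p);return (C+d*(z-C[2])/d[2])[:2]
def proj(cam,P):
    i=bot.camera_info(cam);return cv2.projectPoints(np.array([P],float),i["rvec"],i["tvec"],i["intrinsics"],None)[0].ravel()
E
python3 - <<'E'
from h import *
np.set_printoptions(precision=4,suppress=True)
S={51:(119.4,252.7),41:(209.2,224.9),32:(303.1,223.3),60:(391.4,246.6)}
for k,p in S.items():
    w=back("top",p,.042);print(k,w,"scene cap",proj("scene",[*w,.042]))
for p in [(192,148),(329,157),(466,166),(604,176)]:
    q=np.array([176+p[0]/4-.4,101+p[1]/4-.4])
    print(q,[back("top",q,z) for z in(.01,.03)],proj("scene",[*back("top",q,.01),.01]))
c=[(50,38),(38,237),(750,285),(762,82)]
c=[back("top",(176+x/4-.4,101+y/4-.4),.01) for x,y in c];print(np.array(c),np.mean(c,0),[np.linalg.norm(c[i]-c[(i+1)%4]) for i in range(4)])
im=cv2.imread("pics/scene0.png")
cv2.imwrite("pics/s2.png",cv2.resize(im[185:285,145:345],None,fx=4,fy=4,interpolation=cv2.INTER_CUBIC))
cv2.imwrite("pics/s3.png",cv2.resize(im[100:220,80:340],None,fx=3,fy=3,interpolation=cv2.INTER_CUBIC))
E
```

```text
51 [0.3714 0.2896] scene cap [317.4347 122.9983]
41 [0.4313 0.1015] scene cap [266.5308 152.8581]
32 [ 0.4365 -0.0945] scene cap [191.434  176.0613]
60 [ 0.3901 -0.2772] scene cap [105.436  186.2861]
[223.6 137.6] [array([0.6193, 0.0767]), array([0.6165, 0.0746])] [295.5919 215.8313]
[257.85 139.85] [array([0.6147, 0.0021]), array([0.6121, 0.0016])] [264.1872 225.3426]
[292.1 142.1] [array([ 0.6102, -0.0722]), array([ 0.6077, -0.0712])] [231.1492 235.3485]
[326.6 144.6] [array([ 0.6052, -0.1468]), array([ 0.6027, -0.1442])] [195.9996 245.7854]
[[ 0.6792  0.155 ]
 [ 0.5702  0.1601]
 [ 0.5467 -0.2254]
 [ 0.6567 -0.2318]] [ 0.6132 -0.0355] [np.float64(0.10906658809291427), np.float64(0.386211525246258), np.float64(0.11017486263969274), np.float64(0.3874701074227638)]
```

View pics/s2.png

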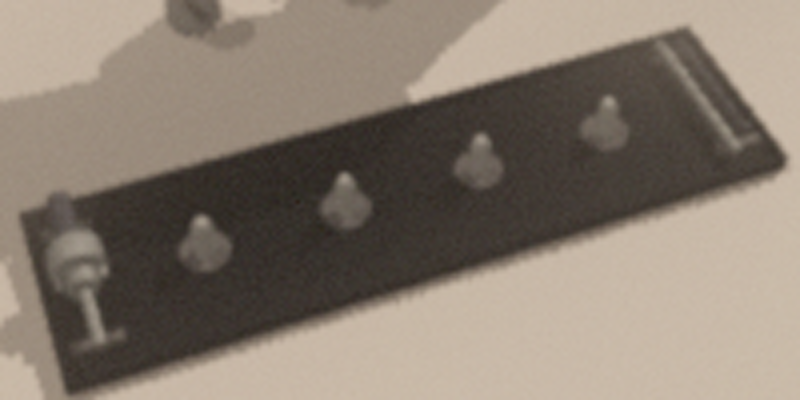

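View pics/s3.png

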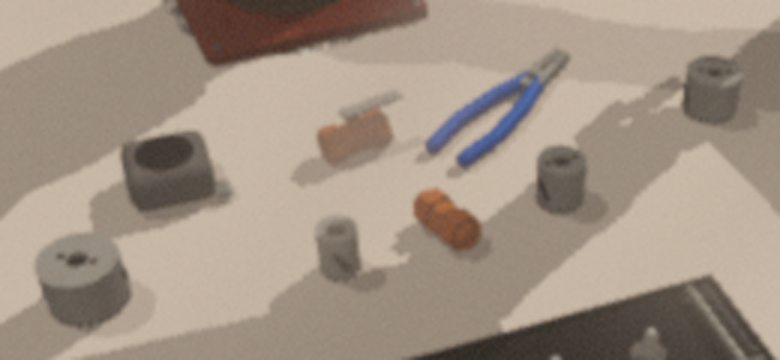

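```bash
cat >> h.py <<'E'
from scipy.spatial.transform import Rotation as Ro
SAW={51:(.3714,.2896),41:(.4313,.1015),32:(.4365,-.0945),60:(.3901,-.2772)}
POST={32:(.6052,-.1468),41:(.6102,-.0722),51:(.6147,.0021),60:(.6193,.0767)}
def need(xy,z):
    s=bot.sense();R=Ro.from_quat(s["ee_rot"]).as_matrix();p=s["eef_pos"]
    d=R.T@(np.array([*xy,z])-p)*1000
    a=np.degrees(np.arctan2(R[1,1],R[0,1]))
    print("t %.2f"%s["t"],"pos",p.round(4),"need mm",d.round(1),"yaw need %.1f"%((a+3.6+90)%180-90),"tilt",R[:,2].round(3),"grip mm %.1f"%(s["gripper_width"]*85.4),"F",s["force"].round(1),"j",s["joints"].round(2))
E
python3 -m inch '[{"delta_pos":[-26.4,-25.9,0],"yaw":0,"grip":85},{"delta_pos":[-26.4,-25.9,0],"yaw":0,"grip":85},{"delta_pos":[-26.4,-25.9,0],"yaw":0,"grip":85},{"delta_pos":[-26.4,-25.9,0],"yaw":0,"grip":85},{"delta_pos":[-26.4,-25.9,0],"yaw":0,"grip":85},{"delta_pos":[-26.4,-25.9,0],"yaw":0,"grip":85},{"delta_pos":[-26.4,-25.9,0],"yaw":0,"grip":85},{"delta_pos":[-26.4,-25.9,0],"yaw":0,"grip":85},{"delta_pos":[-26.4,-25.9,0],"yaw":0,"grip":85},{"delta_pos":[-26.4,-25.9,0],"yaw":0,"grip":85},{"delta_pos":[0,0,0],"yaw":7,"grip":85},{"delta_pos":[0,0,0],"yaw":7,"grip":85},{"delta_pos":[0,0,0],"yaw":7,"grip":85},{"delta_pos":[0,0,0],"yaw":7,"grip":85},{"delta_pos":[0,0,0],"yaw":7,"grip":85},{"delta_pos":[0,0,0],"yaw":7,"grip":85},{"delta_pos":[0,0,0],"yaw":7,"grip":85},{"delta_pos":[0,0,0],"yaw":7,"grip":85},{"delta_pos":[0,0,0],"yaw":7,"grip":85},{"delta_pos":[0,0,0],"yaw":7,"grip":85}]' 40
python3 -c "
from h import *
need(SAW[51],.02)"
```

```text
t: 1.77
eef_pos: [0.3716, 0.2902, 0.239]
ee_rot: [0.697, 0.717, -0.0, 0.0]
force: [-0.0, 0.0, -0.0]
gripper_width: 0.996
t 1.77 pos [0.3716 0.2902 0.239 ] need mm [-4.00e-01 -1.00e-01  2.19e+02] yaw need 5.3 tilt [-0.    -0.001 -1.   ] grip mm 85.0 F [-0.  0. -0.] j [-1.   -0.04  0.23  1.89  0.01  1.29 -0.74]
```

```bash
python3 -m inch '[{"delta_pos":[0,0,30],"yaw":5.3,"grip":85},{"delta_pos":[0,0,30],"yaw":0,"grip":85},{"delta_pos":[0,0,30],"yaw":0,"grip":85},{"delta_pos":[0,0,30],"yaw":0,"grip":85},{"delta_pos":[0,0,30],"yaw":0,"grip":85},{"delta_pos":[0,0,0],"yaw":0,"grip":85},{"delta_pos":[0,0,0],"yaw":0,"grip":85}]' 40
python3 - <<'E'
from h import *
need(SAW[51],.02)
im=bot.read_camera("scene");cv2.imwrite("pics/a1.png",cv2.resize(im[40:200,220:420,::-1],None,fx=4,fy=3.75*4/3.75))
E
```

```text
t: 2.35
eef_pos: [0.371, 0.2895, 0.0886]
ee_rot: [0.727, 0.687, -0.002, 0.0]
force: [0.9, -0.2, 0.6]
gripper_width: 0.997
t 2.35 pos [0.371  0.2895 0.0886] need mm [ 0.3  0.5 68.6] yaw need 0.3 tilt [-0.002 -0.003 -1.   ] grip mm 85.2 F [ 0.9 -0.2  0.6] j [-0.98  0.11  0.24  2.07 -0.03  0.96 -0.78]
```

```bash
python3 -c "
import cv2;im=cv2.imread('pics/a1.png');cv2.imwrite('pics/a1s.png',im[:600,:800])"
```

```text
(no output)
```

View pics/a1s.png

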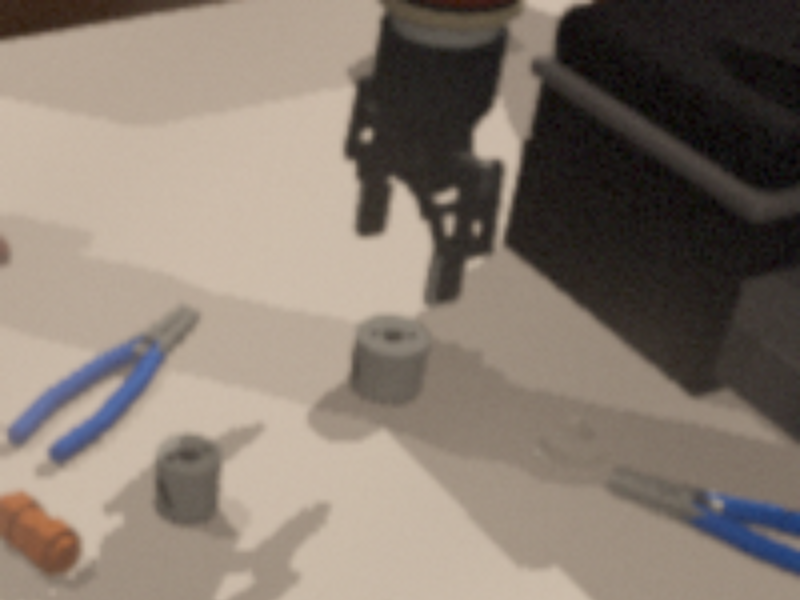

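The gripper sits straddling saw_51 (cap at crop (393,335)), aligned. I'll descend and grip.

```bash
python3 -m inch '[{"delta_pos":[0,0,20],"yaw":0,"grip":85},{"delta_pos":[0,0,20],"yaw":0,"grip":85},{"delta_pos":[0,0,18],"yaw":0,"grip":85},{"delta_pos":[0,0,10],"yaw":0,"grip":85},{"delta_pos":[0,0,0],"yaw":0,"grip":60},{"delta_pos":[0,0,0],"yaw":0,"grip":50},{"delta_pos":[0,0,0],"yaw":0,"grip":42},{"delta_pos":[0,0,0],"yaw":0,"grip":42},{"delta_pos":[0,0,0],"yaw":0,"grip":42},{"delta_pos":[0,0,0],"yaw":0,"grip":42},{"delta_pos":[0,0,0],"yaw":0,"grip":42}]' 40
python3 -c "
from h import *
need(SAW[51],.02)"
```

```text
t: 3.32
eef_pos: [0.3727, 0.2913, 0.0231]
ee_rot: [0.727, 0.687, 0.001, -0.0]
force: [-1.5, -1.6, 3.9]
gripper_width: 0.586
t 3.32 pos [0.3727 0.2913 0.0231] need mm [-1.7 -1.3  3.1] yaw need 0.3 tilt [ 0.002  0.002 -1.   ] grip mm 50.1 F [-1.5 -1.6  3.9] j [-0.97  0.22  0.23  2.12 -0.07  0.81 -0.75]
```

```bash
python3 -m inch '[{"delta_pos":[0,0,-10],"yaw":0,"grip":42},{"delta_pos":[0,0,-20],"yaw":0,"grip":42},{"delta_pos":[0,0,-25],"yaw":0,"grip":42},{"delta_pos":[0,0,-25],"yaw":0,"grip":42},{"delta_pos":[0,0,-15],"yaw":0,"grip":42},{"delta_pos":[0,0,0],"yaw":0,"grip":42},{"delta_pos":[0,0,0],"yaw":0,"grip":42}]' 40
python3 - <<'E'
from h import *
need(POST[51],.1)
for n in("scene","top"):
    im=bot.read_camera(n);c=im[60:180,270:430] if n=="scene" else im[190:310,40:200]
    cv2.imwrite(f"pics/b{n}.png",cv2.resize(c[:,:,::-1],None,fx=4,fy=4,interpolation=cv2.INTER_CUBIC))
E
```

```text
t: 3.9
eef_pos: [0.3724, 0.291, 0.1181]
ee_rot: [0.727, 0.687, 0.002, -0.0]
force: [0.5, 0.2, -2.5]
gripper_width: 0.586
t 3.90 pos [0.3724 0.291  0.1181] need mm [-274.6  258.4   17.9] yaw need 0.3 tilt [ 0.002  0.002 -1.   ] grip mm 50.0 F [ 0.5  0.2 -2.5] j [-0.99  0.07  0.24  2.04 -0.02  1.02 -0.79]
```

View pics/bscene.png

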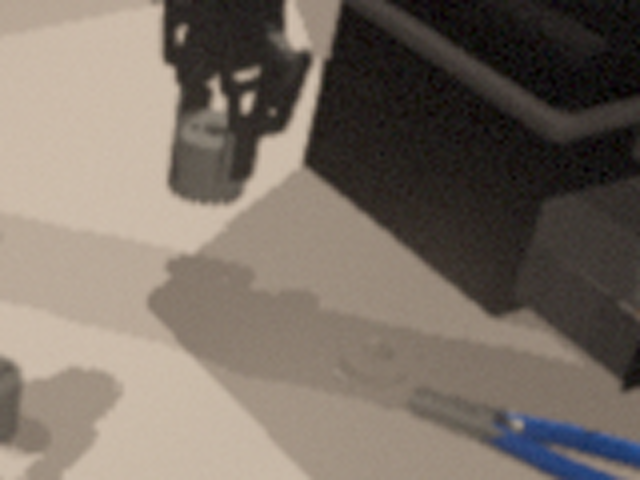

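View pics/btop.png

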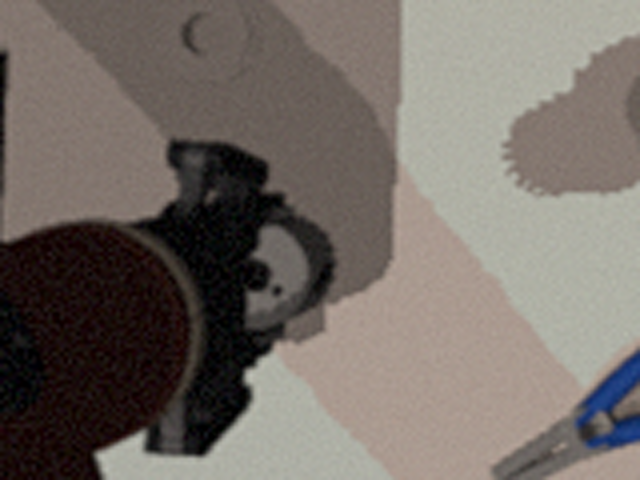

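```bash
python3 -m inch '[{"delta_pos":[-11,10,0],"yaw":0,"grip":42},{"delta_pos":[-23,22,0],"yaw":0,"grip":42},{"delta_pos":[-23,22,0],"yaw":0,"grip":42},{"delta_pos":[-23,22,0],"yaw":0,"grip":42},{"delta_pos":[-23,22,0],"yaw":0,"grip":42},{"delta_pos":[-23,22,0],"yaw":0,"grip":42},{"delta_pos":[-23,22,0],"yaw":0,"grip":42},{"delta_pos":[-23,22,0],"yaw":0,"grip":42},{"delta_pos":[-23,22,0],"yaw":0,"grip":42},{"delta_pos":[-23,22,0],"yaw":0,"grip":42},{"delta_pos":[-23,22,0],"yaw":0,"grip":42},{"delta_pos":[-23,20,0],"yaw":0,"grip":42},{"delta_pos":[-11,8,0],"yaw":0,"grip":42},{"delta_pos":[0,0,0],"yaw":0,"grip":42},{"delta_pos":[0,0,0],"yaw":0,"grip":42},{"delta_pos":[0,0,0],"yaw":0,"grip":42}]' 40
python3 - <<'E'
from h import *
need(POST[51],.07)
E
```

```text
t: 5.33
eef_pos: [0.6127, 0.0023, 0.1154]
ee_rot: [0.727, 0.687, -0.001, -0.001]
force: [1.0, -0.0, -0.4]
gripper_width: 0.589
t 5.33 pos [0.6127 0.0023 0.1154] need mm [-0.1  2.1 45.4] yaw need 0.4 tilt [-0.002  0.    -1.   ] grip mm 50.3 F [ 1.  -0.  -0.4] j [-0.47  0.38  0.5   1.72 -0.2   1.09  0.03]
```

```bash
python3 -m inch '[{"delta_pos":[1,3,0],"yaw":0.3,"grip":42},{"delta_pos":[0,0,15],"yaw":0,"grip":42},{"delta_pos":[0,0,20],"yaw":0,"grip":42},{"delta_pos":[0,0,10],"yaw":0,"grip":42},{"delta_pos":[0,0,0],"yaw":0,"grip":42},{"delta_pos":[0,0,0],"yaw":0,"grip":42}]' 40
python3 - <<'E'
from h import *
need(POST[51],.03)
im=bot.read_camera("scene");c=im[150:270,150:350]
cv2.imwrite("pics/c1.png",cv2.resize(c[:,:,::-1],None,fx=4,fy=4,interpolation=cv2.INTER_CUBIC))
E
```

```text
t: 5.83
eef_pos: [0.6162, 0.0026, 0.0712]
ee_rot: [0.729, 0.685, -0.0, -0.0]
force: [0.1, 0.3, -1.4]
gripper_width: 0.585
t 5.83 pos [0.6162 0.0026 0.0712] need mm [-0.6 -1.5 41.2] yaw need 0.1 tilt [-0.001 -0.    -1.   ] grip mm 50.0 F [ 0.1  0.3 -1.4] j [-0.46  0.44  0.48  1.75 -0.23  1.01  0.05]
```

View pics/c1.png

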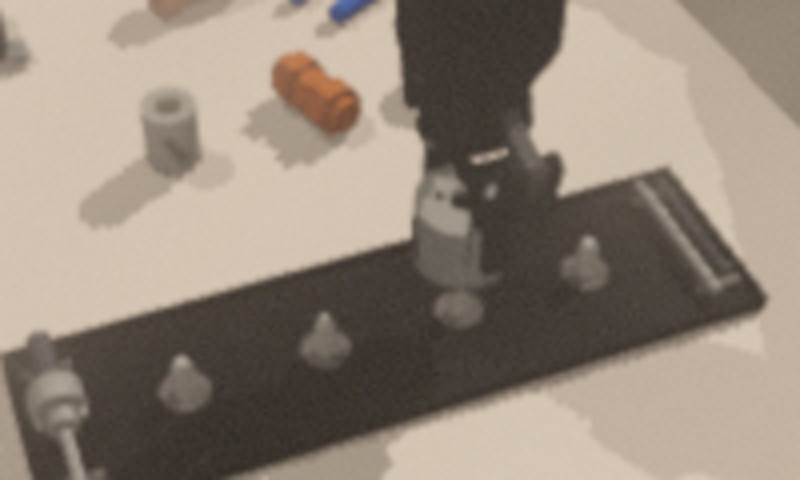

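The saw (rim at crop ~(455,280)) hangs right over the third post (458,305). I'm lowering it.

```bash
python3 -m inch '[{"delta_pos":[0,0,12],"yaw":0,"grip":42},{"delta_pos":[0,0,14],"yaw":0,"grip":42},{"delta_pos":[0,0,8],"yaw":0,"grip":42},{"delta_pos":[0,0,4],"yaw":0,"grip":42},{"delta_pos":[0,0,2],"yaw":0,"grip":42},{"delta_pos":[0,0,0],"yaw":0,"grip":42},{"delta_pos":[0,0,0],"yaw":0,"grip":42}]' 40
python3 - <<'E'
from h import *
need(POST[51],.03)
E
python3 -m inch '[{"delta_pos":[0,0,1.5],"yaw":0,"grip":42},{"delta_pos":[0,0,0],"yaw":0,"grip":42},{"delta_pos":[0,0,0],"yaw":0,"grip":42}]' 40
```

```text
t: 6.47
eef_pos: [0.6168, 0.0018, 0.0314]
ee_rot: [0.729, 0.685, 0.0, 0.0]
force: [-0.3, 0.8, -0.3]
gripper_width: 0.589
t 6.47 pos [0.6168 0.0018 0.0314] need mm [ 0.2 -2.2  1.4] yaw need 0.0 tilt [ 0. -0. -1.] grip mm 50.3 F [-0.3  0.8 -0.3] j [-0.44  0.49  0.46  1.78 -0.26  0.94  0.07]
t: 6.72
eef_pos: [0.6168, 0.0019, 0.0301]
ee_rot: [0.729, 0.685, 0.0, 0.0]
force: [-0.2, -0.7, -1.3]
gripper_width: 0.588
```

```bash
python3 -m inch '[{"delta_pos":[0,0,1],"yaw":0,"grip":42},{"delta_pos":[0,0,0],"yaw":0,"grip":42},{"delta_pos":[0,0,0],"yaw":0,"grip":42}]' 40;  python3 -m inch '[{"delta_pos":[0,0,1],"yaw":0,"grip":42},{"delta_pos":[0,0,0],"yaw":0,"grip":42},{"delta_pos":[0,0,0],"yaw":0,"grip":42}]' 40
```

```text
t: 6.97
eef_pos: [0.617, 0.0019, 0.0293]
ee_rot: [0.729, 0.685, 0.0, 0.0]
force: [-1.1, 0.2, 3.6]
gripper_width: 0.589
t: 7.22
eef_pos: [0.617, 0.0019, 0.0291]
ee_rot: [0.729, 0.685, 0.0, -0.0]
force: [-5.2, -0.0, 13.2]
gripper_width: 0.588
```

Contact came at the predicted height, so I'll release and retreat.

```bash
python3 -m inch '[{"delta_pos":[0,0,0],"yaw":0,"grip":55},{"delta_pos":[0,0,0],"yaw":0,"grip":65},{"delta_pos":[0,0,0],"yaw":0,"grip":75},{"delta_pos":[0,0,0],"yaw":0,"grip":80},{"delta_pos":[0,0,0],"yaw":0,"grip":80},{"delta_pos":[0,0,-15],"yaw":0,"grip":80},{"delta_pos":[0,0,-35],"yaw":0,"grip":80},{"delta_pos":[0,0,-35],"yaw":0,"grip":80},{"delta_pos":[0,0,0],"yaw":0,"grip":80}]' 40
python3 - <<'E'
from h import *
need(SAW[41],.1)
im=bot.read_camera("scene");c=im[150:270,150:350]
cv2.imwrite("pics/d1.png",cv2.resize(c[:,:,::-1],None,fx=4,fy=4,interpolation=cv2.INTER_CUBIC))
E
```

```text
t: 7.97
eef_pos: [0.6203, 0.0015, 0.1195]
ee_rot: [0.729, 0.684, 0.004, 0.003]
force: [1.4, -0.6, 1.0]
gripper_width: 0.936
t 7.97 pos [0.6203 0.0015 0.1195] need mm [  87.9 -195.1   17.9] yaw need -0.0 tilt [ 0.009  0.001 -1.   ] grip mm 80.0 F [ 1.4 -0.6  1. ] j [-0.47  0.38  0.5   1.71 -0.2   1.09  0.03]
```

View pics/d1.png

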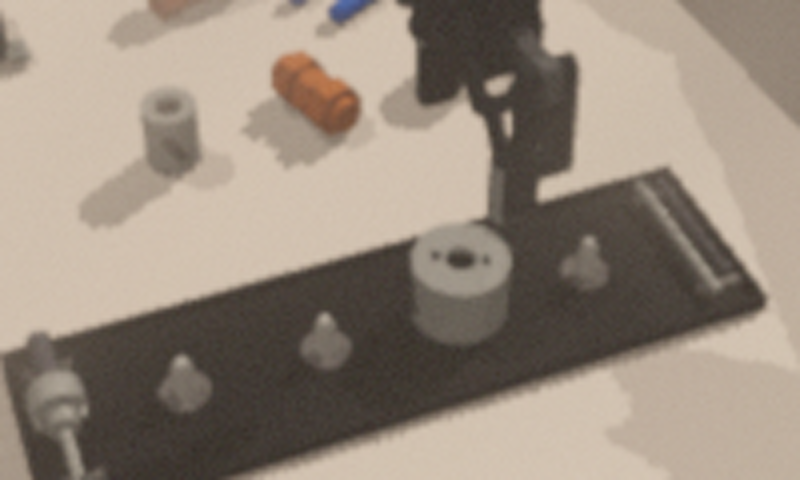

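saw_51 stands flat on post 3 (cap centre at crop (460,260)). Next is saw_41.

```bash
python3 -m inch '[{"delta_pos":[6,-13,0],"yaw":0,"grip":85},{"delta_pos":[11,-25,0],"yaw":0,"grip":85},{"delta_pos":[11,-25,0],"yaw":0,"grip":85},{"delta_pos":[11,-25,0],"yaw":0,"grip":85},{"delta_pos":[11,-25,0],"yaw":0,"grip":85},{"delta_pos":[11,-25,0],"yaw":0,"grip":85},{"delta_pos":[11,-25,0],"yaw":0,"grip":85},{"delta_pos":[11,-25,0],"yaw":0,"grip":85},{"delta_pos":[5,-7,0],"yaw":0,"grip":85},{"delta_pos":[0,0,0],"yaw":0,"grip":85},{"delta_pos":[0,0,0],"yaw":0,"grip":85},{"delta_pos":[0,0,0],"yaw":0,"grip":85}]' 40
python3 - <<'E'
from h import *
need(SAW[41],.023)
E
```

```text
t: 9.02
eef_pos: [0.4285, 0.1013, 0.1128]
ee_rot: [0.729, 0.684, 0.0, 0.0]
force: [0.4, -0.7, -0.7]
gripper_width: 0.993
t 9.02 pos [0.4285 0.1013 0.1128] need mm [ 0.4  2.8 89.8] yaw need -0.0 tilt [ 0. -0. -1.] grip mm 84.8 F [ 0.4 -0.7 -0.7] j [-0.75  0.01  0.42  2.12 -0.    1.01 -0.39]
```

```bash
python3 -m inch '[{"delta_pos":[1,3,15],"yaw":0,"grip":85},{"delta_pos":[0,0,25],"yaw":0,"grip":85},{"delta_pos":[0,0,25],"yaw":0,"grip":85},{"delta_pos":[0,0,18],"yaw":0,"grip":85},{"delta_pos":[0,0,7],"yaw":0,"grip":85},{"delta_pos":[0,0,0],"yaw":0,"grip":60},{"delta_pos":[0,0,0],"yaw":0,"grip":45},{"delta_pos":[0,0,0],"yaw":0,"grip":32},{"delta_pos":[0,0,0],"yaw":0,"grip":32},{"delta_pos":[0,0,0],"yaw":0,"grip":32},{"delta_pos":[0,0,0],"yaw":0,"grip":32},{"delta_pos":[0,0,0],"yaw":0,"grip":32}]' 40
python3 -c "
from h import *
need(SAW[41],.023)"
```

```text
t: 10.02
eef_pos: [0.4318, 0.103, 0.0241]
ee_rot: [0.729, 0.685, 0.001, 0.0]
force: [-0.2, -0.9, 7.3]
gripper_width: 0.471
t 10.02 pos [0.4318 0.103  0.0241] need mm [-1.5 -0.4  1.1] yaw need 0.0 tilt [ 0.002  0.001 -1.   ] grip mm 40.2 F [-0.2 -0.9  7.3] j [-0.73  0.16  0.42  2.19 -0.09  0.8  -0.31]
```

```bash
python3 -m inch '[{"delta_pos":[0,0,-10],"yaw":0,"grip":32},{"delta_pos":[0,0,-20],"yaw":0,"grip":32},{"delta_pos":[0,0,-25],"yaw":0,"grip":32},{"delta_pos":[0,0,-25],"yaw":0,"grip":32},{"delta_pos":[0,0,-10],"yaw":0,"grip":32},{"delta_pos":[0,0,0],"yaw":0,"grip":32},{"delta_pos":[0,0,0],"yaw":0,"grip":32}]' 40
python3 - <<'E'
from h import *
p=POST[41];need((p[0]+.0015,p[1]+.0015),.075)
im=bot.read_camera("scene");c=im[90:210,180:380]
cv2.imwrite("pics/e1.png",cv2.resize(c[:,:,::-1],None,fx=4,fy=4,interpolation=cv2.INTER_CUBIC))
E
```

```text
t: 10.6
eef_pos: [0.4306, 0.1029, 0.113]
ee_rot: [0.729, 0.685, 0.001, -0.0]
force: [0.8, -0.5, -1.7]
gripper_width: 0.467
t 10.60 pos [0.4306 0.1029 0.113 ] need mm [-162.1  191.5   38. ] yaw need 0.0 tilt [ 0.001  0.001 -1.   ] grip mm 39.9 F [ 0.8 -0.5 -1.7] j [-0.75  0.01  0.43  2.12 -0.01  1.01 -0.39]
```

View pics/e1.png

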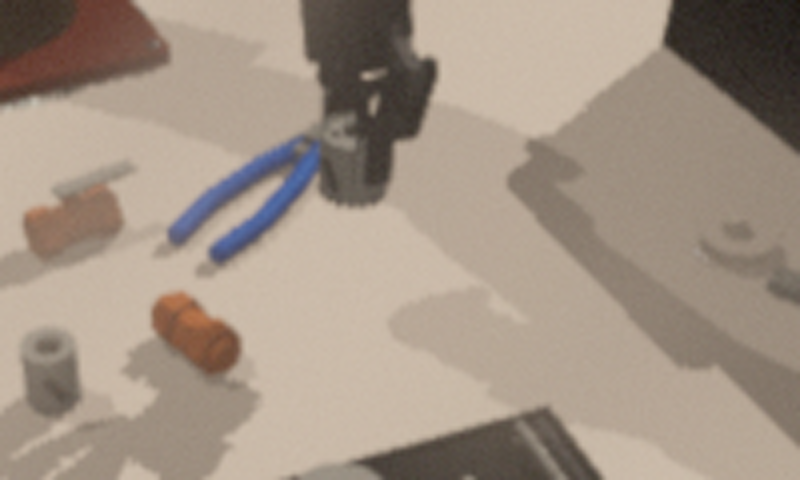

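```bash
python3 -m inch '[{"delta_pos":[-8,10,0],"yaw":0,"grip":32},{"delta_pos":[-18,21,0],"yaw":0,"grip":32},{"delta_pos":[-18,21,0],"yaw":0,"grip":32},{"delta_pos":[-18,21,0],"yaw":0,"grip":32},{"delta_pos":[-18,21,0],"yaw":0,"grip":32},{"delta_pos":[-18,21,0],"yaw":0,"grip":32},{"delta_pos":[-18,21,0],"yaw":0,"grip":32},{"delta_pos":[-18,21,0],"yaw":0,"grip":32},{"delta_pos":[-18,21,0],"yaw":0,"grip":32},{"delta_pos":[-10,14,0],"yaw":0,"grip":32},{"delta_pos":[0,0,0],"yaw":0,"grip":32},{"delta_pos":[0,0,0],"yaw":0,"grip":32},{"delta_pos":[0,0,15],"yaw":0,"grip":32},{"delta_pos":[0,0,15],"yaw":0,"grip":32},{"delta_pos":[0,0,7],"yaw":0,"grip":32},{"delta_pos":[0,0,0],"yaw":0,"grip":32},{"delta_pos":[0,0,0],"yaw":0,"grip":32}]' 40
python3 - <<'E'
from h import *
p=POST[41];need((p[0]+.0015,p[1]+.0015),.030)
im=bot.read_camera("scene");c=im[150:270,150:350]
cv2.imwrite("pics/f1.png",cv2.resize(c[:,:,::-1],None,fx=4,fy=4,interpolation=cv2.INTER_CUBIC))
E
```

```text
t: 12.07
eef_pos: [0.6114, -0.0704, 0.0754]
ee_rot: [0.729, 0.685, -0.001, -0.001]
force: [0.7, -0.3, -0.0]
gripper_width: 0.472
t 12.07 pos [ 0.6114 -0.0704  0.0754] need mm [-0.3  0.4 45.4] yaw need 0.1 tilt [-0.001  0.    -1.   ] grip mm 40.3 F [ 0.7 -0.3 -0. ] j [-0.39  0.44  0.55  1.75 -0.26  1.02  0.19]
```

View pics/f1.png

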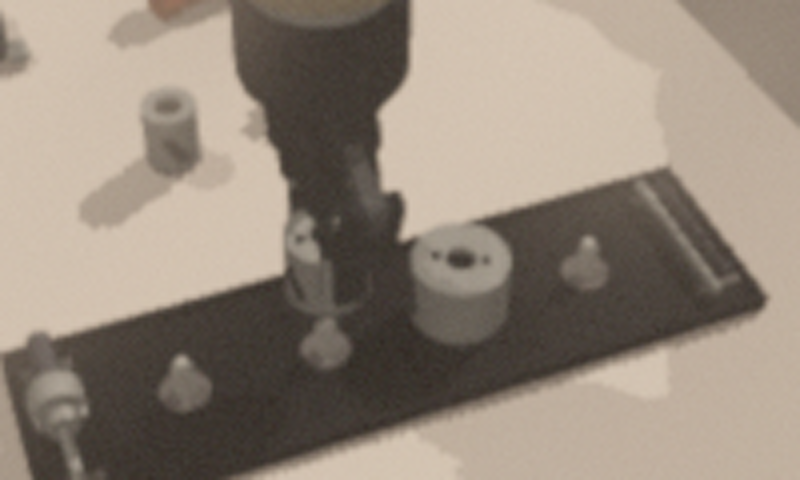

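The saw is over post 2 (rim centre ~(330,290), post tip (325,325)). I'm lowering it.

```bash
python3 -m inch '[{"delta_pos":[0,0,12],"yaw":0,"grip":32},{"delta_pos":[0,0,15],"yaw":0,"grip":32},{"delta_pos":[0,0,10],"yaw":0,"grip":32},{"delta_pos":[0,0,5],"yaw":0,"grip":32},{"delta_pos":[0,0,2],"yaw":0,"grip":32},{"delta_pos":[0,0,0],"yaw":0,"grip":32},{"delta_pos":[0,0,0],"yaw":0,"grip":32}]' 40
python3 -m inch '[{"delta_pos":[0,0,1.2],"yaw":0,"grip":32},{"delta_pos":[0,0,0],"yaw":0,"grip":32},{"delta_pos":[0,0,0],"yaw":0,"grip":32}]' 40
```

```text
t: 12.7
eef_pos: [0.6125, -0.0711, 0.0322]
ee_rot: [0.729, 0.685, 0.0, 0.0]
force: [0.5, -0.0, -0.9]
gripper_width: 0.47
t: 12.95
eef_pos: [0.6124, -0.071, 0.031]
ee_rot: [0.729, 0.685, 0.0, 0.0]
force: [0.2, -0.2, -1.3]
gripper_width: 0.469
```

```bash
python3 -m inch '[{"delta_pos":[0,0,1],"yaw":0,"grip":32},{"delta_pos":[0,0,0],"yaw":0,"grip":32},{"delta_pos":[0,0,0],"yaw":0,"grip":32}]' 40
python3 -m inch '[{"delta_pos":[0,0,0.7],"yaw":0,"grip":32},{"delta_pos":[0,0,0],"yaw":0,"grip":32},{"delta_pos":[0,0,0],"yaw":0,"grip":32}]' 40
```

```text
t: 13.2
eef_pos: [0.6125, -0.071, 0.0302]
ee_rot: [0.729, 0.685, 0.0, 0.0]
force: [-0.6, -0.3, 4.6]
gripper_width: 0.466
t: 13.45
eef_pos: [0.6125, -0.071, 0.0301]
ee_rot: [0.729, 0.685, 0.0, 0.0]
force: [-4.9, 0.4, 12.1]
gripper_width: 0.468
```

```bash
python3 -m inch '[{"delta_pos":[0,0,0],"yaw":0,"grip":45},{"delta_pos":[0,0,0],"yaw":0,"grip":55},{"delta_pos":[0,0,0],"yaw":0,"grip":65},{"delta_pos":[0,0,0],"yaw":0,"grip":75},{"delta_pos":[0,0,0],"yaw":0,"grip":75},{"delta_pos":[0,0,-15],"yaw":0,"grip":75},{"delta_pos":[0,0,-35],"yaw":0,"grip":75},{"delta_pos":[0,0,-35],"yaw":0,"grip":75},{"delta_pos":[0,0,0],"yaw":0,"grip":75},{"delta_pos":[0,0,0],"yaw":0,"grip":75}]' 40
python3 - <<'E'
from h import *
p=SAW[32];need((p[0]+.0005,p[1]+.001),.1)
im=bot.read_camera("scene");c=im[150:270,150:350]
cv2.imwrite("pics/g1.png",cv2.resize(c[:,:,::-1],None,fx=4,fy=4,interpolation=cv2.INTER_CUBIC))
E
```

```text
t: 14.28
eef_pos: [0.6136, -0.0711, 0.1161]
ee_rot: [0.729, 0.685, 0.002, 0.001]
force: [-0.3, 0.3, -0.3]
gripper_width: 0.873
t 14.28 pos [ 0.6136 -0.0711  0.1161] need mm [ -33.4 -174.9   15.4] yaw need 0.0 tilt [ 0.004  0.    -1.   ] grip mm 74.6 F [-0.3  0.3 -0.3] j [-0.41  0.4   0.57  1.72 -0.24  1.09  0.17]
```

View pics/g1.png

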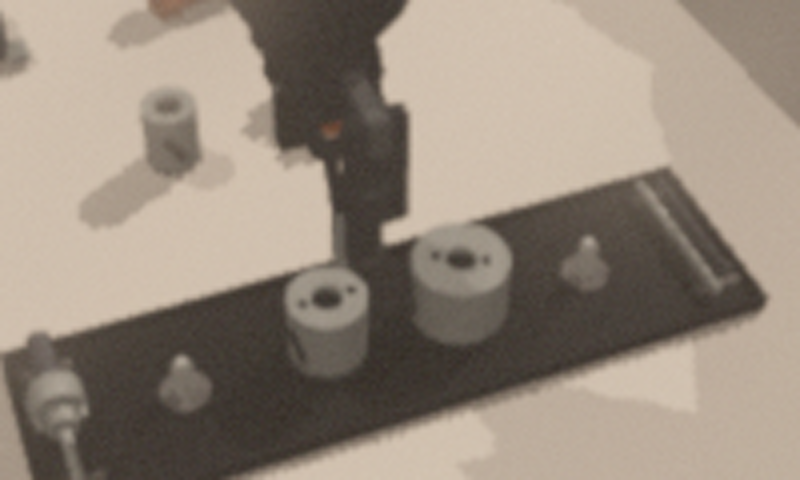

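saw_41 stands flat on post 2 (cap centre (327,297)). Next is saw_32.

```bash
python3 -m inch '[{"delta_pos":[-2,-11,0],"yaw":0,"grip":75},{"delta_pos":[-5,-25,0],"yaw":0,"grip":75},{"delta_pos":[-5,-25,0],"yaw":0,"grip":75},{"delta_pos":[-5,-25,0],"yaw":0,"grip":75},{"delta_pos":[-5,-25,0],"yaw":0,"grip":75},{"delta_pos":[-5,-25,0],"yaw":0,"grip":75},{"delta_pos":[-4,-25,0],"yaw":0,"grip":75},{"delta_pos":[-2,-13,0],"yaw":0,"grip":75},{"delta_pos":[0,0,0],"yaw":0,"grip":75},{"delta_pos":[0,0,0],"yaw":0,"grip":75},{"delta_pos":[0,0,0],"yaw":0,"grip":75}]' 40
python3 - <<'E'
from h import *
p=SAW[32];need((p[0]+.0005,p[1]+.001),.023)
E
```

```text
t: 15.25
eef_pos: [0.437, -0.0928, 0.1136]
ee_rot: [0.729, 0.685, -0.0, 0.0]
force: [0.2, -0.0, -0.6]
gripper_width: 0.878
t 15.25 pos [ 0.437  -0.0928  0.1136] need mm [-0.7  0.1 90.6] yaw need 0.1 tilt [-0. -0. -1.] grip mm 75.0 F [ 0.2 -0.  -0.6] j [-0.49  0.01  0.61  2.12 -0.01  1.01  0.06]
```

```bash
python3 -m inch '[{"delta_pos":[-0.7,0,15],"yaw":0,"grip":75},{"delta_pos":[0,0,25],"yaw":0,"grip":75},{"delta_pos":[0,0,25],"yaw":0,"grip":75},{"delta_pos":[0,0,18],"yaw":0,"grip":75},{"delta_pos":[0,0,7],"yaw":0,"grip":75},{"delta_pos":[0,0,0],"yaw":0,"grip":55},{"delta_pos":[0,0,0],"yaw":0,"grip":38},{"delta_pos":[0,0,0],"yaw":0,"grip":24},{"delta_pos":[0,0,0],"yaw":0,"grip":24},{"delta_pos":[0,0,0],"yaw":0,"grip":24},{"delta_pos":[0,0,0],"yaw":0,"grip":24},{"delta_pos":[0,0,0],"yaw":0,"grip":24}]' 40
python3 -m inch '[{"delta_pos":[0,0,-10],"yaw":0,"grip":24},{"delta_pos":[0,0,-20],"yaw":0,"grip":24},{"delta_pos":[0,0,-25],"yaw":0,"grip":24},{"delta_pos":[0,0,-25],"yaw":0,"grip":24},{"delta_pos":[0,0,-10],"yaw":0,"grip":24},{"delta_pos":[0,0,0],"yaw":0,"grip":24},{"delta_pos":[0,0,0],"yaw":0,"grip":24}]' 40
python3 - <<'E'
from h import *
p=POST[32];need((p[0]+.0015,p[1]+.0012),.075)
im=bot.read_camera("scene");c=im[100:220,100:300]
cv2.imwrite("pics/i1.png",cv2.resize(c[:,:,::-1],None,fx=4,fy=4,interpolation=cv2.INTER_CUBIC))
E
```

```text
t: 16.25
eef_pos: [0.4375, -0.0938, 0.0251]
ee_rot: [0.729, 0.685, 0.001, 0.001]
force: [-0.1, -0.5, 7.6]
gripper_width: 0.365
t: 16.83
eef_pos: [0.4365, -0.0935, 0.1141]
ee_rot: [0.729, 0.685, 0.001, 0.0]
force: [-0.4, 0.1, -0.6]
gripper_width: 0.361
t 16.83 pos [ 0.4365 -0.0935  0.1141] need mm [-41.5 173.1  39.3] yaw need 0.0 tilt [ 0.001  0.001 -1.   ] grip mm 30.8 F [-0.4  0.1 -0.6] j [-0.5   0.01  0.62  2.12 -0.01  1.01  0.07]
```

View pics/i1.png

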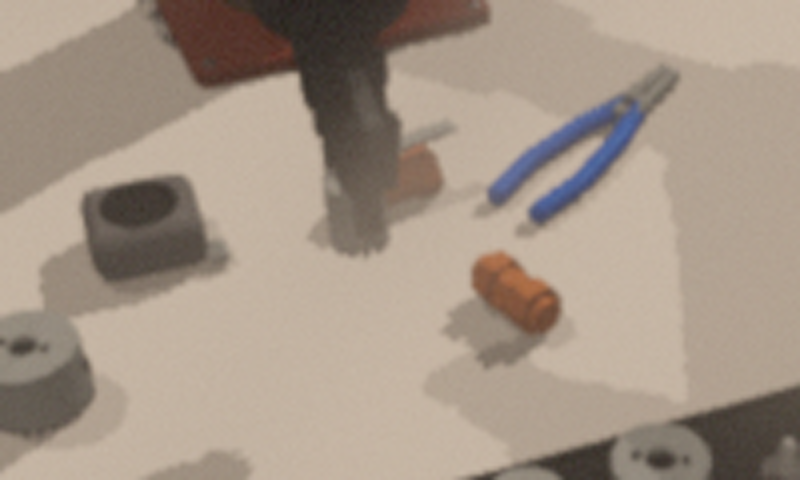

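saw_32 is held (teeth visible at crop (358,245)). I'm carrying it to post 1.

```bash
python3 -m inch '[{"delta_pos":[-2,10,0],"yaw":0,"grip":24},{"delta_pos":[-5,20,0],"yaw":0,"grip":24},{"delta_pos":[-5,20,0],"yaw":0,"grip":24},{"delta_pos":[-5,20,0],"yaw":0,"grip":24},{"delta_pos":[-5,20,0],"yaw":0,"grip":24},{"delta_pos":[-5,20,0],"yaw":0,"grip":24},{"delta_pos":[-5,20,0],"yaw":0,"grip":24},{"delta_pos":[-5,20,0],"yaw":0,"grip":24},{"delta_pos":[-3,15,0],"yaw":0,"grip":24},{"delta_pos":[-1.5,8,0],"yaw":0,"grip":24},{"delta_pos":[0,0,0],"yaw":0,"grip":24},{"delta_pos":[0,0,0],"yaw":0,"grip":24},{"delta_pos":[0,0,15],"yaw":0,"grip":24},{"delta_pos":[0,0,15],"yaw":0,"grip":24},{"delta_pos":[0,0,8],"yaw":0,"grip":24},{"delta_pos":[0,0,0],"yaw":0,"grip":24},{"delta_pos":[0,0,0],"yaw":0,"grip":24}]' 40
python3 - <<'E'
from h import *
p=POST[32];need((p[0]+.0015,p[1]+.0012),.031)
im=bot.read_camera("scene");c=im[170:270,130:280]
cv2.imwrite("pics/j1.png",cv2.resize(c[:,:,::-1],None,fx=5,fy=5,interpolation=cv2.INTER_CUBIC))
E
```

```text
t: 18.3
eef_pos: [0.6057, -0.1457, 0.0758]
ee_rot: [0.729, 0.685, -0.0, -0.0]
force: [-0.4, 0.3, 0.3]
gripper_width: 0.362
t 18.30 pos [ 0.6057 -0.1457  0.0758] need mm [ 0.2  1.  44.8] yaw need 0.0 tilt [-0.001  0.    -1.   ] grip mm 30.9 F [-0.4  0.3  0.3] j [-0.31  0.47  0.61  1.74 -0.31  1.04  0.34]
```

View pics/j1.png

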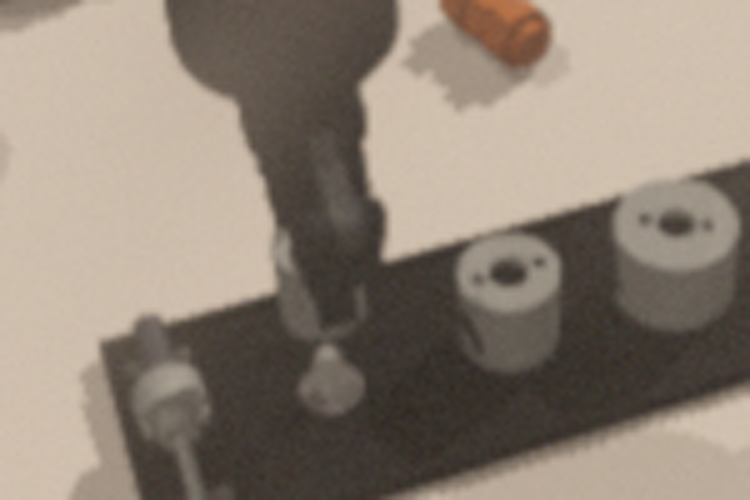

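```bash
python3 - <<'E'
from h import *
s=bot.sense()["eef_pos"]
for P in ([s[0]-.0015,s[1]-.0012,.0507],[s[0]-.0015,s[1]-.0012,.03],[*POST[32],.03],[*POST[32],.01]):
    q=proj("scene",P); print(P,(q-[130,170]+.4)*5)
E
```

```text
[np.float64(0.604802319433876), np.float64(-0.1471429977460311), 0.0507] [321.58689837 314.88953699]
[np.float64(0.604802319433876), np.float64(-0.1471429977460311), 0.03] [326.32829243 348.88945171]
[0.6052, -0.1468, 0.03] [327.49733723 349.31815804]
[0.6052, -0.1468, 0.01] [331.88370217 380.920486  ]
```

Projection agrees with the picture: rim centre (322,315), post tip (328,350). I'm lowering it.

```bash
python3 -m inch '[{"delta_pos":[0,0,10],"yaw":0,"grip":24},{"delta_pos":[0,0,14],"yaw":0,"grip":24},{"delta_pos":[0,0,10],"yaw":0,"grip":24},{"delta_pos":[0,0,5],"yaw":0,"grip":24},{"delta_pos":[0,0,3],"yaw":0,"grip":24},{"delta_pos":[0,0,0],"yaw":0,"grip":24},{"delta_pos":[0,0,0],"yaw":0,"grip":24}]' 40
python3 -m inch '[{"delta_pos":[0,0,1.5],"yaw":0,"grip":24},{"delta_pos":[0,0,0],"yaw":0,"grip":24},{"delta_pos":[0,0,0],"yaw":0,"grip":24}]' 40
python3 -m inch '[{"delta_pos":[0,0,1],"yaw":0,"grip":24},{"delta_pos":[0,0,0],"yaw":0,"grip":24},{"delta_pos":[0,0,0],"yaw":0,"grip":24}]' 40
```

```text
t: 18.93
eef_pos: [0.6064, -0.1461, 0.0338]
ee_rot: [0.729, 0.685, -0.0, 0.0]
force: [-0.4, -0.1, -0.7]
gripper_width: 0.359
t: 19.18
eef_pos: [0.6066, -0.146, 0.0327]
ee_rot: [0.729, 0.685, 0.0, 0.0]
force: [-0.1, -0.7, 0.1]
gripper_width: 0.364
t: 19.43
eef_pos: [0.6065, -0.1459, 0.0315]
ee_rot: [0.729, 0.685, 0.0, 0.0]
force: [0.0, 0.8, -0.5]
gripper_width: 0.361
```

```bash
python3 -m inch '[{"delta_pos":[0,0,1],"yaw":0,"grip":24},{"delta_pos":[0,0,0],"yaw":0,"grip":24},{"delta_pos":[0,0,0],"yaw":0,"grip":24}]' 40
python3 -m inch '[{"delta_pos":[0,0,0.5],"yaw":0,"grip":24},{"delta_pos":[0,0,0],"yaw":0,"grip":24},{"delta_pos":[0,0,0],"yaw":0,"grip":24}]' 40
```

```text
t: 19.68
eef_pos: [0.6066, -0.146, 0.0311]
ee_rot: [0.729, 0.685, 0.0, -0.0]
force: [-2.7, 1.0, 7.0]
gripper_width: 0.358
t: 19.93
eef_pos: [0.6066, -0.146, 0.0311]
ee_rot: [0.729, 0.685, 0.0, -0.0]
force: [-5.0, 1.2, 11.9]
gripper_width: 0.36
```

```bash
python3 -m inch '[{"delta_pos":[0,0,0],"yaw":0,"grip":38},{"delta_pos":[0,0,0],"yaw":0,"grip":50},{"delta_pos":[0,0,0],"yaw":0,"grip":62},{"delta_pos":[0,0,0],"yaw":0,"grip":70},{"delta_pos":[0,0,0],"yaw":0,"grip":70},{"delta_pos":[0,0,-15],"yaw":0,"grip":70},{"delta_pos":[0,0,-35],"yaw":0,"grip":85},{"delta_pos":[0,0,-35],"yaw":0,"grip":85},{"delta_pos":[0,0,0],"yaw":0,"grip":85},{"delta_pos":[0,0,0],"yaw":0,"grip":85}]' 40
python3 - <<'E'
from h import *
p=SAW[60];need((p[0]+.001,p[1]+.001),.1)
im=bot.read_camera("scene");c=im[150:270,80:280]
cv2.imwrite("pics/k1.png",cv2.resize(c[:,:,::-1],None,fx=4,fy=4,interpolation=cv2.INTER_CUBIC))
E
```

```text
t: 20.77
eef_pos: [0.6079, -0.1463, 0.1171]
ee_rot: [0.729, 0.685, 0.001, 0.002]
force: [-0.6, 1.3, -0.6]
gripper_width: 0.996
t 20.77 pos [ 0.6079 -0.1463  0.1171] need mm [-143.1 -208.3   16.2] yaw need 0.0 tilt [ 0.004 -0.    -1.   ] grip mm 85.0 F [-0.6  1.3 -0.6] j [-0.33  0.42  0.63  1.7  -0.28  1.1   0.32]
```

View pics/k1.png

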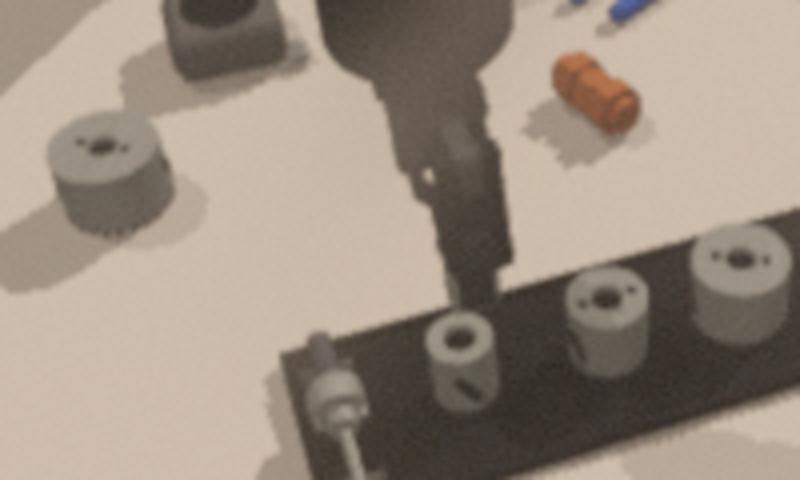

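saw_32 stands flat on post 1 (cap at (460,338)). Last is saw_60.

```bash
python3 -m inch '[{"delta_pos":[-8,-12,0],"yaw":0,"grip":85},{"delta_pos":[-17,-25,0],"yaw":0,"grip":85},{"delta_pos":[-17,-25,0],"yaw":0,"grip":85},{"delta_pos":[-17,-25,0],"yaw":0,"grip":85},{"delta_pos":[-17,-25,0],"yaw":0,"grip":85},{"delta_pos":[-17,-25,0],"yaw":0,"grip":85},{"delta_pos":[-17,-25,0],"yaw":0,"grip":85},{"delta_pos":[-17,-25,0],"yaw":0,"grip":85},{"delta_pos":[-16,-20,0],"yaw":0,"grip":85},{"delta_pos":[0,0,0],"yaw":0,"grip":85},{"delta_pos":[0,0,0],"yaw":0,"grip":85},{"delta_pos":[0,0,0],"yaw":0,"grip":85}]' 40
python3 - <<'E'
from h import *
p=SAW[60];need((p[0]+.0005,p[1]+.001),.022)
im=bot.read_camera("scene");c=im[110:230,50:250]
cv2.imwrite("pics/l1.png",cv2.resize(c[:,:,::-1],None,fx=4,fy=4,interpolation=cv2.INTER_CUBIC))
E
```

```text
t: 21.82
eef_pos: [0.3911, -0.2751, 0.1143]
ee_rot: [0.729, 0.685, -0.0, -0.0]
force: [0.6, 0.2, 0.7]
gripper_width: 0.996
t 21.82 pos [ 0.3911 -0.2751  0.1143] need mm [-1.2 -0.3 92.3] yaw need 0.0 tilt [-0.001  0.    -1.   ] grip mm 85.0 F [0.6 0.2 0.7] j [-0.21  0.1   0.78  2.05 -0.08  1.02  0.55]
```

View pics/l1.png

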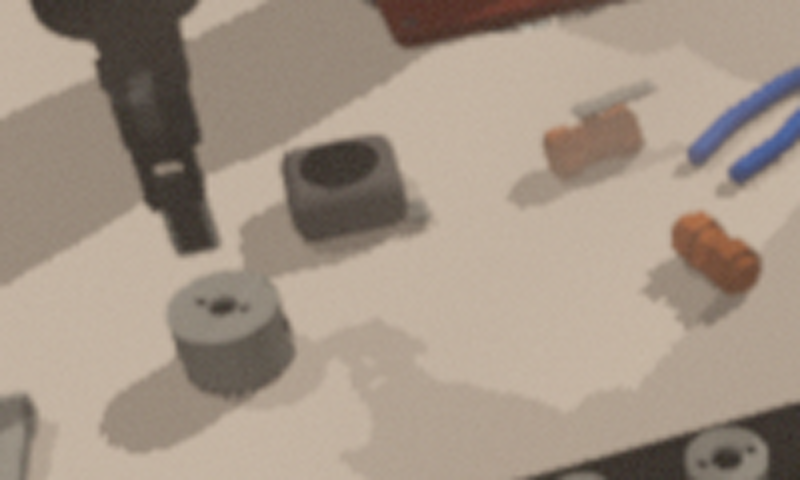

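The jaws are above saw_60 (cap at (223,305)), and nothing is in their way. I'll descend and grip.

```bash
python3 -m inch '[{"delta_pos":[-1.2,0,15],"yaw":0,"grip":85},{"delta_pos":[0,0,25],"yaw":0,"grip":85},{"delta_pos":[0,0,20],"yaw":0,"grip":85},{"delta_pos":[0,0,15],"yaw":0,"grip":85},{"delta_pos":[0,0,10],"yaw":0,"grip":85},{"delta_pos":[0,0,7],"yaw":0,"grip":85},{"delta_pos":[0,0,0],"yaw":0,"grip":85},{"delta_pos":[0,0,0],"yaw":0,"grip":70},{"delta_pos":[0,0,0],"yaw":0,"grip":60},{"delta_pos":[0,0,0],"yaw":0,"grip":51},{"delta_pos":[0,0,0],"yaw":0,"grip":51},{"delta_pos":[0,0,0],"yaw":0,"grip":51},{"delta_pos":[0,0,0],"yaw":0,"grip":51},{"delta_pos":[0,0,0],"yaw":0,"grip":51}]' 45
python3 -m inch '[{"delta_pos":[0,0,-8],"yaw":0,"grip":51},{"delta_pos":[0,0,-18],"yaw":0,"grip":51},{"delta_pos":[0,0,-25],"yaw":0,"grip":51},{"delta_pos":[0,0,-25],"yaw":0,"grip":51},{"delta_pos":[0,0,-16],"yaw":0,"grip":51},{"delta_pos":[0,0,0],"yaw":0,"grip":51},{"delta_pos":[0,0,0],"yaw":0,"grip":51}]' 45
python3 - <<'E'
from h import *
p=POST[60];need((p[0]+.0015,p[1]+.0012),.075)
im=bot.read_camera("scene");c=im[110:230,50:250]
cv2.imwrite("pics/m1.png",cv2.resize(c[:,:,::-1],None,fx=4,fy=4,interpolation=cv2.INTER_CUBIC))
E
```

```text
t: 23.03
eef_pos: [0.3917, -0.2773, 0.024]
ee_rot: [0.729, 0.685, 0.001, 0.001]
force: [-2.0, 0.1, 7.0]
gripper_width: 0.692
t: 23.62
eef_pos: [0.3915, -0.277, 0.116]
ee_rot: [0.729, 0.685, 0.001, 0.001]
force: [0.5, 0.2, -1.6]
gripper_width: 0.69
t 23.62 pos [ 0.3915 -0.277   0.116 ] need mm [368.4 206.7  41.6] yaw need 0.0 tilt [ 0.003  0.    -1.   ] grip mm 58.9 F [ 0.5  0.2 -1.6] j [-0.22  0.1   0.79  2.05 -0.08  1.02  0.55]
```

View pics/m1.png

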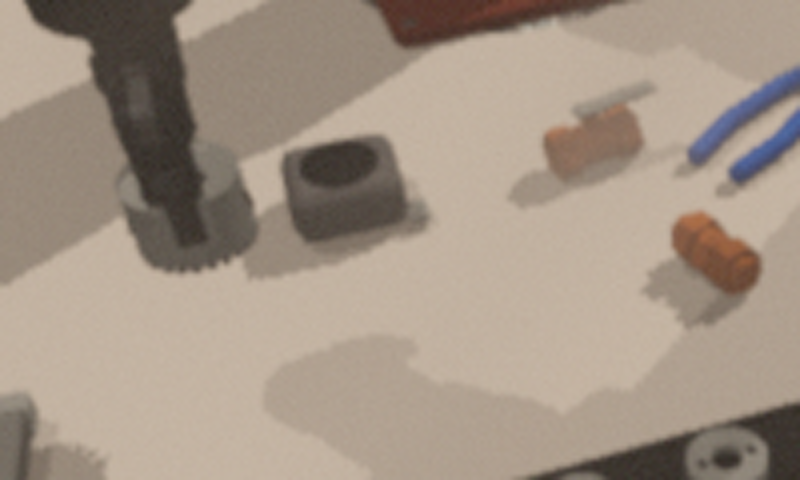

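```bash
python3 -m inch '[{"delta_pos":[10,6,0],"yaw":0,"grip":51},{"delta_pos":[20,11,0],"yaw":0,"grip":51},{"delta_pos":[26,15,0],"yaw":0,"grip":51},{"delta_pos":[26,15,0],"yaw":0,"grip":51},{"delta_pos":[26,15,0],"yaw":0,"grip":51},{"delta_pos":[26,15,0],"yaw":0,"grip":51},{"delta_pos":[26,15,0],"yaw":0,"grip":51},{"delta_pos":[26,15,0],"yaw":0,"grip":51},{"delta_pos":[26,15,0],"yaw":0,"grip":51},{"delta_pos":[26,15,0],"yaw":0,"grip":51},{"delta_pos":[26,15,0],"yaw":0,"grip":51},{"delta_pos":[26,15,0],"yaw":0,"grip":51},{"delta_pos":[26,15,0],"yaw":0,"grip":51},{"delta_pos":[26,14,0],"yaw":0,"grip":51},{"delta_pos":[17,8,0],"yaw":0,"grip":51},{"delta_pos":[8,3,0],"yaw":0,"grip":51},{"delta_pos":[0,0,0],"yaw":0,"grip":51},{"delta_pos":[0,0,0],"yaw":0,"grip":51},{"delta_pos":[0,0,0],"yaw":0,"grip":51}]' 45
python3 - <<'E'
from h import *
p=POST[60];need((p[0]+.0015,p[1]+.0003),.075)
E
```

```text
t: 25.25
eef_pos: [0.6195, 0.0741, 0.1145]
ee_rot: [0.73, 0.684, -0.001, -0.0]
force: [-0.0, -0.7, -0.5]
gripper_width: 0.692
t 25.25 pos [0.6195 0.0741 0.1145] need mm [ 3.   1.2 39.5] yaw need -0.1 tilt [-0.001 -0.001 -1.   ] grip mm 59.1 F [-0.  -0.7 -0.5] j [-0.61  0.41  0.53  1.7  -0.22  1.1  -0.08]
```

```bash
python3 -m inch '[{"delta_pos":[3,1,0],"yaw":0,"grip":51},{"delta_pos":[0,0,15],"yaw":0,"grip":51},{"delta_pos":[0,0,15],"yaw":0,"grip":51},{"delta_pos":[0,0,9],"yaw":0,"grip":51},{"delta_pos":[0,0,0],"yaw":0,"grip":51},{"delta_pos":[0,0,0],"yaw":0,"grip":51}]' 45
python3 - <<'E'
from h import *
p=POST[60];need((p[0]+.0015,p[1]+.0003),.030)
im=bot.read_camera("scene");c=im[150:270,180:380]
cv2.imwrite("pics/n1.png",cv2.resize(c[:,:,::-1],None,fx=4,fy=4,interpolation=cv2.INTER_CUBIC))
E
```

```text
t: 25.75
eef_pos: [0.6212, 0.0787, 0.0759]
ee_rot: [0.729, 0.684, -0.0, -0.0]
force: [0.3, -0.1, -1.1]
gripper_width: 0.692
t 25.75 pos [0.6212 0.0787 0.0759] need mm [-1.7 -0.3 45.9] yaw need -0.0 tilt [-0.001 -0.    -1.   ] grip mm 59.1 F [ 0.3 -0.1 -1.1] j [-0.6   0.45  0.51  1.72 -0.25  1.03 -0.06]
```

View pics/n1.png

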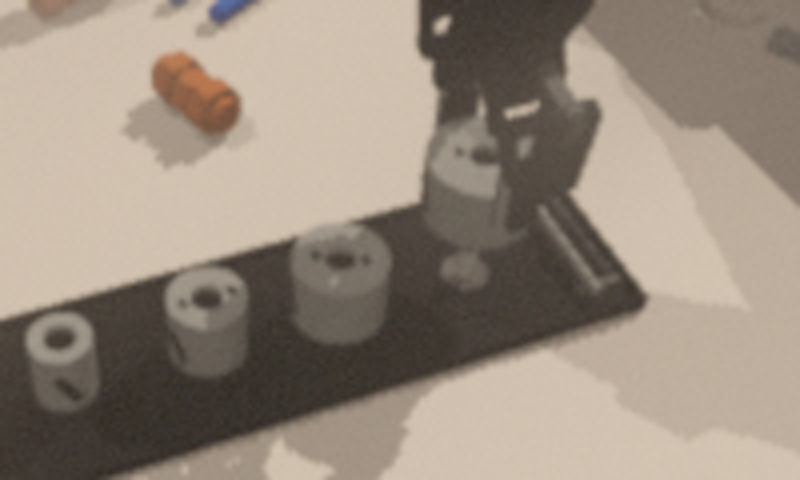

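```bash
python3 - <<'E'
from h import *
s=bot.sense()["eef_pos"]
for z in(.094,.01): print((proj("scene",[*POST[60],z])-[180,150]+.4)*4)
a=back("scene",(180+487/4-.4,150+155/4-.4),.094);print(a,POST[60])
E
```

```text
[480.6145688  152.23469275]
[464.00355174 264.96539028]
[0.6224087  0.07857144] (0.6193, 0.0767)
```

The saw is roughly 2–3 mm past the post. I'll shift back 2 mm and 1.5 mm, then lower.

```bash
python3 -m inch '[{"delta_pos":[-2,-1.5,0],"yaw":0,"grip":51},{"delta_pos":[0,0,10],"yaw":0,"grip":51},{"delta_pos":[0,0,14],"yaw":0,"grip":51},{"delta_pos":[0,0,10],"yaw":0,"grip":51},{"delta_pos":[0,0,6],"yaw":0,"grip":51},{"delta_pos":[0,0,3],"yaw":0,"grip":51},{"delta_pos":[0,0,0],"yaw":0,"grip":51},{"delta_pos":[0,0,0],"yaw":0,"grip":51}]' 45
python3 -m inch '[{"delta_pos":[0,0,1],"yaw":0,"grip":51},{"delta_pos":[0,0,0],"yaw":0,"grip":51},{"delta_pos":[0,0,0],"yaw":0,"grip":51}]' 45
python3 -m inch '[{"delta_pos":[0,0,1],"yaw":0,"grip":51},{"delta_pos":[0,0,0],"yaw":0,"grip":51},{"delta_pos":[0,0,0],"yaw":0,"grip":51}]' 45
```

```text
t: 26.47
eef_pos: [0.62, 0.0774, 0.0328]
ee_rot: [0.729, 0.685, -0.0, 0.0]
force: [0.1, 1.1, -0.9]
gripper_width: 0.692
t: 26.72
eef_pos: [0.6202, 0.0775, 0.0323]
ee_rot: [0.729, 0.685, 0.0, 0.0]
force: [0.1, -0.6, -1.0]
gripper_width: 0.696
t: 26.97
eef_pos: [0.6199, 0.0774, 0.0309]
ee_rot: [0.729, 0.685, -0.0, -0.0]
force: [0.4, -0.6, -0.7]
gripper_width: 0.692
```

```bash
python3 -m inch '[{"delta_pos":[0,0,1],"yaw":0,"grip":51},{"delta_pos":[0,0,0],"yaw":0,"grip":51},{"delta_pos":[0,0,0],"yaw":0,"grip":51}]' 45
python3 -m inch '[{"delta_pos":[0,0,0.7],"yaw":0,"grip":51},{"delta_pos":[0,0,0],"yaw":0,"grip":51},{"delta_pos":[0,0,0],"yaw":0,"grip":51}]' 45
```

```text
t: 27.22
eef_pos: [0.6201, 0.0775, 0.0302]
ee_rot: [0.729, 0.685, 0.0, 0.0]
force: [-1.8, -0.9, 2.4]
gripper_width: 0.688
t: 27.47
eef_pos: [0.6201, 0.0775, 0.0301]
ee_rot: [0.729, 0.685, 0.0, -0.0]
force: [-4.2, 0.2, 8.7]
gripper_width: 0.691
```

```bash
python3 -m inch '[{"delta_pos":[0,0,0],"yaw":0,"grip":63},{"delta_pos":[0,0,0],"yaw":0,"grip":70},{"delta_pos":[0,0,0],"yaw":0,"grip":78},{"delta_pos":[0,0,0],"yaw":0,"grip":85},{"delta_pos":[0,0,0],"yaw":0,"grip":85},{"delta_pos":[0,0,-12],"yaw":0,"grip":85},{"delta_pos":[0,0,-30],"yaw":0,"grip":85},{"delta_pos":[0,0,-35],"yaw":0,"grip":85},{"delta_pos":[0,-30,-20],"yaw":0,"grip":85},{"delta_pos":[0,-35,-10],"yaw":0,"grip":85},{"delta_pos":[0,-35,0],"yaw":0,"grip":85},{"delta_pos":[0,-35,0],"yaw":0,"grip":85},{"delta_pos":[0,0,0],"yaw":0,"grip":85},{"delta_pos":[0,0,0],"yaw":0,"grip":85}]' 45
python3 - <<'E'
from h import *
im=bot.read_camera("scene");c=im[150:270,150:350]
cv2.imwrite("pics/o1.png",cv2.resize(c[:,:,::-1],None,fx=4,fy=4,interpolation=cv2.INTER_CUBIC))
im=bot.read_camera("top");c=im[90:190,176:376]
cv2.imwrite("pics/o2.png",cv2.resize(c[:,:,::-1],None,fx=4,fy=4,interpolation=cv2.INTER_CUBIC))
E
```

```text
t: 28.63
eef_pos: [0.4839, 0.0863, 0.1372]
ee_rot: [0.728, 0.685, 0.001, -0.001]
force: [1.6, -0.2, -0.1]
gripper_width: 0.995
```

View pics/o1.png

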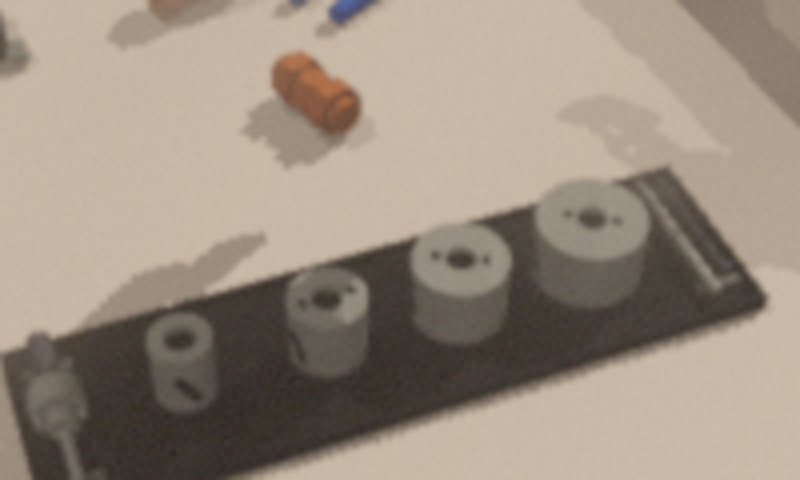

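View pics/o2.png

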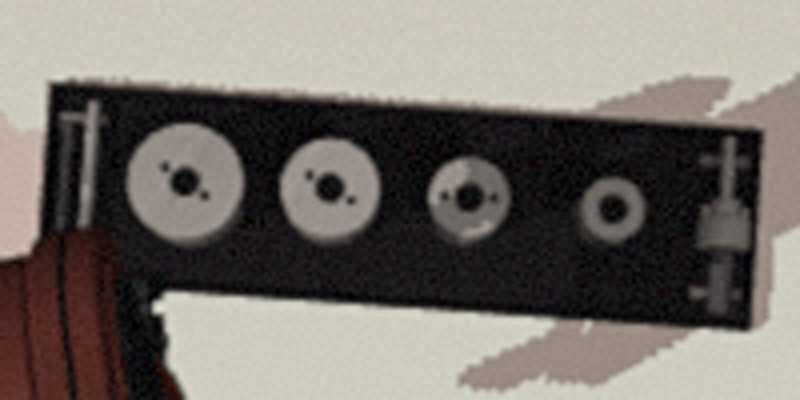

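```bash
python3 - <<'E'
from h import *
for k,p in {60:(184,182),51:(330,187),41:(470,196),32:(612,210)}.items():
    w=back("top",(176+p[0]/4-.4,90+p[1]/4-.4),.048);print(k,w.round(4),((w-POST[k])*1000).round(1),"mm off")
s=bot.sense();print(s["force"].round(1),abs(s["qvel"]).max())
bot.finish_job()
E
```

```text
60 [0.6192 0.077 ] [-0.1  0.3] mm off
51 [6.17e-01 6.00e-04] [ 2.3 -1.5] mm off
41 [ 0.6127 -0.0724] [ 2.5 -0.2] mm off
32 [ 0.6057 -0.1461] [0.5 0.7] mm off
[0.5 0.4 0.1] 0.02811760743148638
the job is handed in; nothing more can be done
```

All four hole saws are on their posts, teeth down. Counted from the arbor they go 32, 41, 51, 60 mm. Each one was lowered until it touched the tray floor and then released. I handed the job in at about 29 s, and the hand-in reports no verdict.

In the last pictures all four stand flat, with their centres 0.3 to 2.8 mm from the posts as measured in the top camera. The gripper was clear of everything, with a tool force under 1 N. No check failed. The only disagreement was saw_60 hanging about 3 mm off its post in the scene camera before lowering, which I corrected.

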